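# Boxing four cups on the kiln shelf

### The arm

A 6-joint arm with a two-finger parallel gripper is mounted at the origin on the work surface. World frame = base frame: x ahead of the robot, y to its left, z up, the work surface at z = 0. Lengths are in mm, angles in rad, forces in N, time in s.
With the tool pointing down it reaches from about 350 to 875 mm from the base axis. Payload 15.5 kg.
Tool frame: the origin (TCP) lies midway between the tips of the shut fingers; the grasp point (between the pads) lies 19 mm behind it; z points along the fingers, y is the line along which they close (so a half turn about z gives the same grasp; the last joint's range is limited). The gripper opens to 85 mm and grips with 20 to 120 N. Pads are 22 mm wide; open, the fingers measure 114 mm over their backs; the gripper's body (76 mm by 85 mm) begins 54 mm behind the grasp point. The pads swing forward as they close: fully open they stand 13 mm farther back than shut.
Start: joints at [-1.252, 0.494, 1.345, -0, 1.302, -0.096], TCP at [251.308, -572.25, 231.277] pointing down, gripper open.
Joint ranges: [-2.91, 2.91], [-0.82, 2.16], [0.22, 2.67], [-1.22, 4.37], [0.12, 2.79], [-3.08, 3.08]. Speed limits (rad/s): [1.89, 1.89, 2.57, 3.01, 3.01, 3.01].

### API

Orientations are given as a unit quaternion [w, x, y, z].
In Python, from bench import bot gives the robot as it stands.
- The arm moves only by the tool drive_tool, never from a script. Its argument "deltas" is a list of rows, each a list of 2 entries, a list of its own where there are three numbers: the shift along the world's x, y, z in units of 50 mm (1.0 is 50 mm), then the turn, a rotation vector about the world's x, y, z in units of 5 degrees (1.0 is 5 degrees). A call has 1 to 10 rows; each row shifts and turns the commanded pose from where the row before left it; what a row does not reach is not made up. A row lasts 1/10 s, in which the tool goes at most 50 mm and 8.59 degrees, less where a joint would pass 70% of its speed; a pose out of reach is approached as far as the arm can. A call is refused whole if a number of a shift passes 1 or a number of a turn 1, either way. A call with a gripper value outside its range is refused whole. "fingers" is the opening, from 0 (shut) to 1 (fully open), set as the call begins (left out, the last holds). The fingers move at their own pace and stop on an object; "squeeze" is the grip in N (left out, the last holds). Time passes only in rows, so rows that do not move let the fingers close. It gives the time, the measured TCP pose, the force, the opening and the grip force at its end, in the units of the state.
- bot.sense(): the state, without advancing time (a new reading comes with each control period).
- bot.camera(name): name is "scene" or "top" or "wrist"; returns a dict with "frame" (384x512x3 uint8, red, green, blue), "K" (3x3 intrinsics, pixels), "dist" ([k1, k2, p1, p2, k3] as OpenCV has them; the pictures are not rectified), "position" and "rotation" of the camera in the world; the wrist camera has in their place "hand_eye" (4x4, takes a point from camera to tool coordinates, whose origin is the TCP and whose axes are the flange's). Camera axes: x right, y down, z forward; pixel columns grow to the right and rows downward; lengths in mm; the calibration is good to about 2 mm. A picture is of the moment at which its call begins: read the wrist's pose just before it. There is no depth.
- bot.close_job(): hands the job in; it is judged then, once.
Trained networks look in the newest picture that a camera, given by its name, has taken for a name from the list of things; names that differ only in an ending like _2 or _b are one class to them, and where a whole thing is asked for, a point or a joint stands for the part that bears it (a point fixed in the world has none). Each returns a list of dicts, best first, with "score" (0 to 1); they miss things now and then, are a little off and sometimes report something else, mostly with a low value. They report only what shows in the picture. A call takes as long as a camera call. They do not tell look-alikes from the thing itself.
- bot.find_in(camera, thing): "extent" ([left, top, right, bottom] in pixels, round what is visible of it).
- bot.cut_out(camera, thing): "mask" (384x512 bool, what is visible of it) and "extent" ([left, top, right, bottom] in pixels, round what is visible of it).
- bot.spot_point(camera, thing): "location" ([column, row] in pixels: a listed point, or the origin of a listed thing).
The state is a dict: "t": time; "joints": joint angles; "joint_velocities": joint speeds; "joint_torque": joint torques, N m; "tcp_pos": TCP position; "ee_rot": TCP orientation; "contact_force": force on the tool from outside, world axes, zero at the start; "ft_torque": the same for the moment, N m; "grip_width": finger opening in mm; "finger_force": force on a finger pad.
Only numpy, scipy, OpenCV 4.12 (cv2) and the standard library are available. Lean on these libraries where they do the work, as an engineer would, in place of code of your own. Each camera call takes 0.05 s, during which the arm holds its last target. There are 200 camera calls.

### The job

Box the four fired cups into one straight column on the middle of the square kiln shelf, each staying the way up it now lies: first the large cup that stands mouth up, then the large mouth-down cup rim to rim on it, then the small mouth-up cup foot to foot on that, and last the small mouth-down cup rim to rim on top. Line each one up neatly with the cup below, set it down without dropping or tipping it, and leave the vase, the glaze jar and the brush alone.

Things in the scene. Friction and masses are not known exactly. Their poses are not given: they have to be found in the camera images.
- large_up: Large footed cup, buff fired clay, 64 mm across the cylindrical rim band (the 22 mm next to the rim), 50 mm tall, flat rim 7 mm thick (inner diameter 50 mm); solid round foot 42 mm across and 16 mm long, cone between; about 0.12 kg. It stands on its foot, mouth up. Origin: centre of the foot's underside, on what it stands on; z up to the mouth.
- large_down: Large footed cup, buff fired clay, 64 mm across the cylindrical rim band (the 22 mm next to the rim), 50 mm tall, flat rim 7 mm thick (inner diameter 50 mm); solid round foot 42 mm across and 16 mm long, cone between; about 0.12 kg. It lies mouth down on its rim, the flat foot on top. Origin: centre of the rim plane, on what it rests on; z up to the foot; foot's face at z = 50 mm.
- small_up: Small footed cup, buff fired clay, 52 mm across the cylindrical rim band (the 18 mm next to the rim), 42 mm tall, flat rim 7 mm thick (inner diameter 38 mm); solid round foot 34 mm across and 14 mm long, cone between; about 0.07 kg. It stands on its foot, mouth up. Origin: centre of the foot's underside, on what it stands on; z up to the mouth.
- small_down: Small footed cup, buff fired clay, 52 mm across the cylindrical rim band (the 18 mm next to the rim), 42 mm tall, flat rim 7 mm thick (inner diameter 38 mm); solid round foot 34 mm across and 14 mm long, cone between; about 0.07 kg. It lies mouth down on its rim, the flat foot on top. Origin: centre of the rim plane, on what it rests on; z up to the foot; foot's face at z = 42 mm.
- kiln_shelf: Square grey kiln shelf slab, 150 x 150 x 16 mm, fixed flat on the table, left or right of the cups and turned by up to 45 degrees either way. Origin: centre of its underside on the table; its top face is at z = 16 mm.
- plaster_bat: Round white plaster bat, 150 mm across, 16 mm thick, fixed on the table on the other side; not part of the job. Origin: centre of its underside.
- vase: Bystander: grey clay vase, 80 mm across, 105 mm tall, beyond the cups. Origin: centre of its underside.
- glaze_jar: Bystander: closed glaze jar, 68 mm across, 85 mm tall, beyond the cups. Origin: centre of its underside.
- brush: Bystander: wooden-handled brush 170 mm long, lying flat beyond and to the left of the cups, roughly along y. Origin: underside, near the middle of its length; x along it.
Not all that is in view belongs to the job. Leave any red look-alike of the large_up alone. What is shaped like the small_down but purple is not meant.

How it is judged:
By the outcome, as a careful person would: the job done as asked, in the order asked, and still so for the second after the job is handed in, with the robot touching nothing.
It also fails if it takes over 112 s, if anything falls off the work surface, if the arm or the gripper's body presses on something with over 40 N, if the wrist force passes 120 N, or if a joint passes its speed limit or range.

## Working session

There is one attempt and no reset: what is moved stays moved. The work goes in short steps, Python scripts to look and compute and a tool call to move; the robot and the scene stay as the last step left them, time stands still between calls to the robot, and variables do not carry over. Pictures are saved under pics/ and viewed, at most 14 in all, crops included, and the job is handed in when it is done.

Besides the shell and the picture viewer there is one more tool, called after "Emit:" in YAML: its name, and indented under it one key for each argument. drive_tool: Moves the arm, as the interface text tells. Its arguments: {"type":"object","properties":{"deltas":{"type":"array"},"fingers":{"type":"number"},"squeeze":{"type":"number"}},"required":["deltas"]}

```bash
mkdir -p pics; cat > h.py <<'E'
import numpy as np, cv2
from scipy.spatial.transform import Rotation as R
from bench import bot
def pose(c,s=None):
    if 'hand_eye' in c:
        q=s['ee_rot']; T=np.eye(4); T[:3,:3]=R.from_quat([q[1],q[2],q[3],q[0]]).as_matrix(); T[:3,3]=s['tcp_pos']
        T=T@np.array(c['hand_eye']); return T[:3,:3],T[:3,3]
    return np.array(c['rotation']),np.array(c['position'])
def px2w(c,uv,z,s=None):
    Rm,p=pose(c,s)
    n=cv2.undistortPoints(np.array(uv,float).reshape(-1,1,2),np.array(c['K']),np.array(c['dist'])).reshape(-1,2)
    d=np.c_[n,np.ones(len(n))]@Rm.T
    return p+d*((z-p[2])/d[:,2])[:,None]
def w2px(c,P,s=None):
    Rm,p=pose(c,s); q=(np.array(P,float)-p)@Rm
    return cv2.projectPoints(q,np.zeros(3),np.zeros(3),np.array(c['K']),np.array(c['dist']))[0].reshape(-1,2)
def save(c,n): cv2.imwrite('pics/'+n,cv2.cvtColor(np.array(c['frame']),cv2.COLOR_RGB2BGR))
E
python3 - <<'E'
from h import *
s=bot.sense(); print({k:np.round(v,3).tolist() for k,v in s.items()})
for n in ['top','scene']:
    c=bot.camera(n); save(c,n+'0.png'); print(n,np.array(c['rotation']).shape,np.round(c['position'],0))
    for t,z in [('large_up',25),('large_down',25),('small_up',21),('small_down',21),('kiln_shelf',8),('vase',50),('glaze_jar',42),('brush',5),('plaster_bat',8)]:
        for d in bot.find_in(n,t)[:4]:
            e=d['extent']; print(t,round(d['score'],2),np.round(e),np.round(px2w(c,[[(e[0]+e[2])/2,(e[1]+e[3])/2]],z)[0]))
        if n=='top':
          for d in bot.spot_point(n,t)[:3]: print('   pt',round(d['score'],2),np.round(d['location']),np.round(px2w(c,[d['location']],0)[0]))
E
```

```text
{'t': 0.0, 'joints': [-1.252, 0.494, 1.346, -0.0, 1.303, -0.096], 'joint_velocities': [0.0, -0.002, -0.0, -0.0, 0.0, -0.002], 'joint_torque': [0.005, -88.215, -38.387, 0.0, 0.01, -0.0], 'tcp_pos': [251.201, -571.889, 230.7], 'ee_rot': [-0.001, 0.979, 0.205, -0.0], 'contact_force': [-0.223, -0.12, 0.189], 'ft_torque': [0.032, -0.015, 0.022], 'finger_force': 0.0, 'grip_width': 85.496}
top (4,) [404.  -6. 933.]Traceback (most recent call last):
  File "<stdin>", line 7, in <module>
  File "h.py", line 12, in px2w
    d=np.c_[n,np.ones(len(n))]@Rm.T
      ~~~~~~~~~~~~~~~~~~~~~~~~^~~~~
ValueError: matmul: Input operand 1 has a mismatch in its core dimension 0, with gufunc signature (n?,k),(k,m?)->(n?,m?) (size 4 is different from 3)
```

```bash
sed -i "s/    return np.array(c\['rotation'\]),np.array(c\['position'\])/    q=c['rotation']; return R.from_quat([q[1],q[2],q[3],q[0]]).as_matrix(),np.array(c['position'])/" h.py
python3 - <<'E'
from h import *
for n in ['top','scene']:
    c=bot.camera(n); save(c,n+'0.png'); print(n,np.round(c['position'],0))
    for t,z in [('large_up',25),('large_down',25),('small_up',21),('small_down',21),('kiln_shelf',8),('vase',50),('glaze_jar',42),('brush',5),('plaster_bat',8)]:
        for d in bot.find_in(n,t)[:4]:
            e=d['extent']; print(t,round(d['score'],2),np.round(e),np.round(px2w(c,[[(e[0]+e[2])/2,(e[1]+e[3])/2]],z)[0]))
E
```

```text
top [404.  -6. 933.]
large_up 0.63 [203. 238. 231. 267.] [435.  92.  25.]
large_up 0.56 [253. 254. 278. 279.] [398. -29.  25.]
large_down 0.85 [218. 177. 244. 205.] [593.  56.  25.]
small_up 0.62 [283. 177. 302. 198.] [ 599. -105.   21.]
small_up 0.32 [220. 179. 244. 204.] [591.  53.  21.]
small_down 0.73 [298. 264. 319. 280.] [ 382. -137.   21.]
small_down 0.59 [286. 222. 305. 243.] [ 481. -108.   21.]
small_down 0.32 [ 89. 183. 145. 241.] [543. 352.  21.]
kiln_shelf 0.97 [333. 178. 408. 253.] [ 522. -308.    8.]
vase 0.96 [264.  98. 295. 139.] [780. -76.  50.]
glaze_jar 0.84 [205. 105. 233. 143.] [771.  86.  42.]
glaze_jar 0.41 [330. 177. 408. 253.] [ 519. -294.   42.]
brush 0.92 [125. 117. 150. 175.] [728. 311.   5.]
brush 0.34 [284. 220. 306. 243.] [ 485. -108.    5.]
plaster_bat 0.62 [ 86. 185. 146. 242.] [541. 361.   8.]
scene [1182.  289.  663.]
large_up 0.76 [305. 149. 326. 178.] [440.  95.  25.]
large_up 0.64 [270. 131. 296. 153.] [396. -22.  25.]
large_down 0.81 [263. 187. 296. 213.] [610.  64.  25.]
small_up 0.93 [217. 161. 234. 185.] [ 584. -102.   21.]
small_down 0.82 [234. 140. 254. 165.] [ 485. -101.   21.]
small_down 0.77 [241. 118. 258. 141.] [ 381. -137.   21.]
kiln_shelf 0.82 [147. 128. 202. 166.] [ 542. -300.    8.]
vase 0.92 [172. 191. 210. 243.] [771. -79.  50.]
glaze_jar 0.98 [243. 228. 276. 272.] [776.  93.  42.]
brush 0.59 [336. 254. 382. 312.] [734. 303.   5.]
plaster_bat 0.69 [374. 204. 438. 255.] [545. 365.   8.]
```

View pics/top0.png

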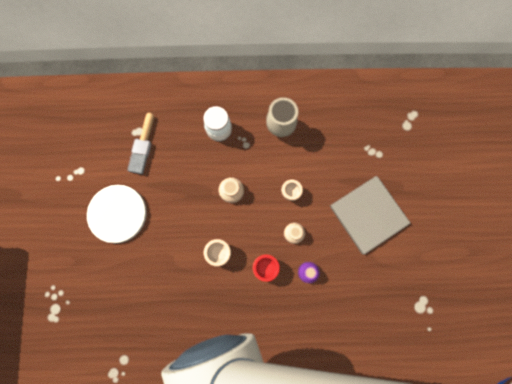

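View pics/scene0.png

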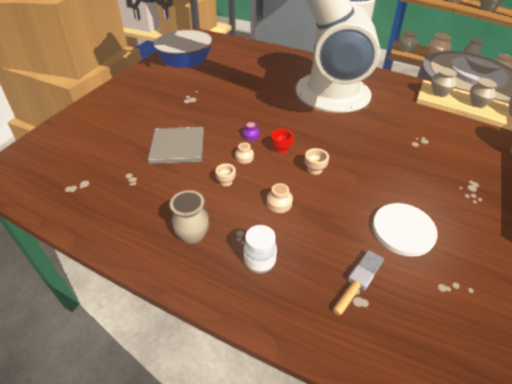

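```bash
cat >> h.py <<'E'
from scipy.optimize import minimize
PR={'large_up':[(0,21),(16,21),(28,32),(50,32)],'large_down':[(0,32),(22,32),(34,21),(50,21)],
'small_up':[(0,17),(14,17),(24,26),(42,26)],'small_down':[(0,26),(18,26),(28,17),(42,17)]}
A=np.linspace(0,2*np.pi,90)
def cup(t,x,y,z0=0): return np.vstack([np.c_[x+r*np.cos(A),y+r*np.sin(A),0*A+z+z0] for z,r in PR[t]])
def bb(p): return np.r_[p.min(0),p.max(0)]
def fitcup(t,obs,x0,z0=0):
    "obs: list of (cam,state,extent)"
    f=lambda x: np.concatenate([bb(w2px(c,cup(t,*x,z0),s))-e for c,s,e in obs])
    from scipy.optimize import least_squares
    r=least_squares(f,x0,loss='soft_l1'); return r.x,np.round(f(r.x),1)
def mbox(m):
    v,u=np.nonzero(m); return np.array([u.min(),v.min(),u.max()+1,v.max()+1])-.5
def fitshelf(c,m,x0,s=None):
    def f(x):
        P=np.array([[a,b,z] for a in(-75,75) for b in(-75,75) for z in(0,16)],float)
        Q=P.copy(); cc,ss=np.cos(x[2]/50),np.sin(x[2]/50)
        Q[:,0]=x[0]+cc*P[:,0]-ss*P[:,1]; Q[:,1]=x[1]+ss*P[:,0]+cc*P[:,1]
        h=cv2.convexHull((w2px(c,Q,s)*4+0).astype(np.float32)); K=np.zeros((1536,2048),np.uint8)
        cv2.fillConvexPoly(K,np.round(h+2).astype(np.int32),1); k=cv2.resize(K,(512,384),interpolation=cv2.INTER_AREA) if 0 else K.reshape(384,4,512,4).mean((1,3))
        return np.abs(k-m).sum()
    r=minimize(f,x0,method='Nelder-Mead',options=dict(initial_simplex=[x0]+[list(np.add(x0,d)) for d in([12,0,0],[0,12,0],[0,0,12])]))
    return r.x[:2],r.x[2]/50,r.fun
E
python3 - <<'E'
from h import *
g={'large_up':(435,92),'large_down':(593,56),'small_up':(595,-105),'small_down':(483,-105)}
ob={t:[] for t in g}
for n in ['top','scene']:
    c=bot.camera(n)
    for t in g:
        ds=bot.cut_out(n,t)
        ds=[d for d in ds if d['mask'].sum()>20]
        best=min(ds,key=lambda d:np.abs(mbox(d['mask'])-bb(w2px(c,cup(t,*g[t])))).sum())
        e=mbox(best['mask']); ob[t].append((c,None,e)); print(n,t,fitcup(t,[(c,None,e)],g[t]))
    d=bot.cut_out(n,'kiln_shelf')[0]
    print(n,'shelf',min((fitshelf(c,d['mask'],[525,-305,a]) for a in(-25,0,25)),key=lambda r:r[2]))
for t in g: print(t,fitcup(t,ob[t],g[t]))
E
```

```text
top large_up (array([434.32147535,  90.21644007]), array([ 0.1, -0.2, -0.1,  0.2]))
top large_down (array([597.60587313,  57.65487743]), array([-0.4, -0.2,  0.4,  0.2]))
top small_up (array([ 588.41363877, -100.57557689]), array([-0.4, -0.6,  0.4,  0.6]))
top small_down (array([ 483.48874923, -105.14858436]), array([ 0.1,  0.1, -0.1, -0.1]))
top shelf (array([ 526.01098455, -305.39365289]), np.float64(0.5283749171371794), np.float64(101.6875))
scene large_up (array([435.04738097,  91.62490966]), array([ 0.1,  0.7, -0.1, -0.6]))
scene large_down (array([598.6481571 ,  59.98134563]), array([-0.2, -0.5,  0.2,  0.5]))
scene small_up (array([591.77764728, -97.96126606]), array([ 0.2, -0.5, -0.2,  0.5]))
scene small_down (array([ 483.31330038, -101.68680259]), array([ 0.2, -0.3, -0.2,  0.3]))
scene shelf (array([ 525.51322204, -305.02378971]), np.float64(0.5478984052172726), np.float64(92.5))
large_up (array([434.34796562,  90.76329261]), array([-0.1, -0.2, -0.3,  0.2, -0.1,  0.5, -0.3, -0.9]))
large_down (array([597.83781921,  58.85510789]), array([-0.9, -0.3, -0. ,  0.1, -0.5, -0.9, -0.1,  0.1]))
small_up (array([589.39831953, -99.7484267 ]), array([-0.7, -0.9,  0.1,  0.2,  0.1, -1.3, -0.4, -0.3]))
small_down (array([ 483.1677218 , -103.73091875]), array([-0.4,  0.3, -0.7, -0. , -0.4, -0.5, -0.8, -0. ]))
```

Emit:
drive_tool:
  deltas:
    - [[0.23,0.83,0],[0,0,0]]
    - [[0.23,0.83,0],[0,0,0]]
    - [[0.23,0.83,0],[0,0,0]]
    - [[0.23,0.83,0],[0,0,0]]
    - [[0.23,0.83,0],[0,0,0]]
    - [[0.23,0.83,0],[0,0,0]]
    - [[0.23,0.83,0],[0,0,0]]
    - [[0.23,0.83,0],[0,0,0]]
    - [[0.23,0.83,0],[0,0,0]]
    - [[0.23,0.83,0],[0,0,0]]
  fingers: 1
  squeeze: 20

```text
t: 2.7
tcp_pos: [366.5, -155.7, 231.5]
ee_rot: [0.0, 0.979, 0.205, 0.0]
contact_force: [0.6, -0.1, -0.4]
grip_width: 85.1
finger_force: 0.0
```

Emit:
drive_tool:
  deltas:
    - [[0.23,0.83,0],[0,0,0]]
    - [[0.23,0.83,0],[0,0,0]]
    - [[0.23,0.83,0],[0,0,0]]
    - [[0.23,0.83,0],[0,0,0]]
    - [[0.23,0.83,0],[0,0,0]]
    - [[0.23,0.83,0],[0,0,0]]
    - [[0,0,0],[0,0,0]]
    - [[0,0,0],[0,0,0]]

```text
t: 3.5
tcp_pos: [435.3, 92.5, 231.2]
ee_rot: [0.0, 0.978, 0.207, -0.0]
contact_force: [-0.6, 0.3, -0.3]
grip_width: 85.2
finger_force: 0.0
```

```bash
python3 - <<'E'
from h import *
s=bot.sense(); c=bot.camera('wrist'); save(c,'w1.png'); print(np.round(c['hand_eye'],3))
print([(round(d['score'],2),fitcup('large_up',[(c,s,mbox(d['mask']))],(434,91))) for d in bot.cut_out('wrist','large_up')[:3]])
E
```

```text
[[-2.000e-03 -9.620e-01 -2.720e-01  6.704e+01]
 [ 1.000e+00 -2.000e-03 -0.000e+00 -1.670e-01]
 [-0.000e+00 -2.720e-01  9.620e-01 -1.423e+02]
 [ 0.000e+00  0.000e+00  0.000e+00  1.000e+00]]
[(0.76, (array([433.31492792,  90.18937413]), array([ 0. , -0.5, -0. ,  0.6]))), (0.54, (array([472.8905786 , 342.18879537]), array([  1.5,  -1.8, -50.4,  22.3])))]
```

View pics/w1.png

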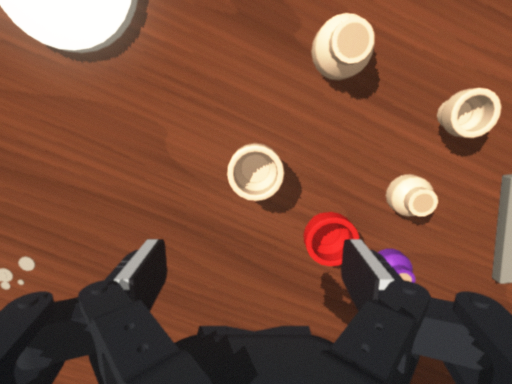

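Emit:
drive_tool:
  deltas:
    - [[-0.026,-0.038,-0.7],[0,0,0]]
    - [[0,0,-0.8],[0,0,0]]
    - [[0,0,-0.8],[0,0,0]]
    - [[0,0,-0.8],[0,0,0]]
    - [[0,0,-0.7],[0,0,0]]
    - [[0,0,-0.36],[0,0,0]]
    - [[0,0,-0.2],[0,0,0]]
    - [[0,0,0],[0,0,0]]

```text
t: 4.4
tcp_pos: [433.6, 89.0, 12.7]
ee_rot: [-0.0, 0.979, 0.205, -0.001]
contact_force: [-0.5, -0.0, 0.3]
grip_width: 85.3
finger_force: 0.0
```

Emit:
drive_tool:
  deltas:
    - [[0,0,0],[0,0,0]]
    - [[0,0,0],[0,0,0]]
    - [[0,0,0],[0,0,0]]
    - [[0,0,0],[0,0,0]]
    - [[0,0,0],[0,0,0]]
    - [[0,0,0],[0,0,0]]
  fingers: 0.65

```text
t: 5.0
tcp_pos: [434.8, 89.8, 14.5]
ee_rot: [0.0, 0.979, 0.206, 0.001]
contact_force: [-0.3, -2.0, 6.0]
grip_width: 61.3
finger_force: 20.5
```

```bash
python3 - <<'E'
from h import *
print([ (np.round(s['tcp_pos'],1),s['grip_width'].__round__(1),np.round(s['contact_force'],1)) for s in [bot.sense()]])
c=bot.camera('wrist'); save(c,'w2.png'); s=bot.sense();print(s['tcp_pos'],s['contact_force'],s['grip_width'])
E
```

```text
[(array([434.8,  89.8,  14.5]), 61.3, array([-0.3, -2. ,  6. ]))]
[434.74461688  89.785971    14.46834357] [-0.77085633 -1.78251635  5.65265437] 61.11943260295591
```

View pics/w2.png

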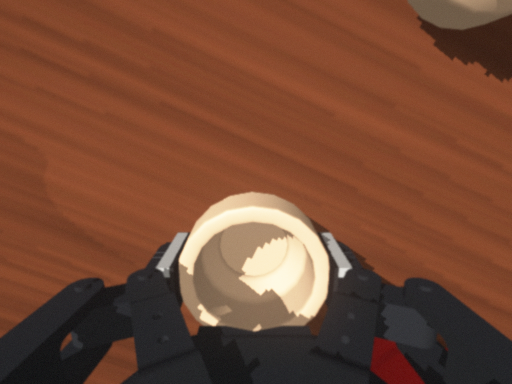

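Emit:
drive_tool:
  deltas:
    - [[0,0,0],[0,0,0]]
    - [[0,0,0],[0,0,0]]
    - [[0,0,0],[0,0,1]]
    - [[0,0,0],[0,0,1]]
    - [[0,0,0],[0,0,1]]
    - [[0,0,0],[0,0,1]]
    - [[0,0,0],[0,0,1]]
    - [[0,0,0],[0,0,1]]
    - [[0,0,0],[0,0,1]]
    - [[0,0,0],[0,0,1]]
  fingers: 1

```text
t: 6.05
tcp_pos: [434.2, 89.9, 13.5]
ee_rot: [0.0, 0.848, 0.529, 0.0]
contact_force: [-0.3, 0.3, 1.1]
grip_width: 85.4
finger_force: 0.0
```

Emit:
drive_tool:
  deltas:
    - [[0,0,0],[0,0,1]]
    - [[0,0,0],[0,0,1]]
    - [[0,0,0],[0,0,1]]
    - [[0,0,0],[0,0,1]]
    - [[0,0,0],[0,0,1]]
    - [[0,0,0],[0,0,1]]
    - [[0,0,0],[0,0,1]]
    - [[0,0,0],[0,0,1]]
    - [[0,0,0],[0,0,1]]
    - [[0,0,0],[0,0,1]]

```text
t: 7.05
tcp_pos: [434.1, 89.9, 13.5]
ee_rot: [0.0, 0.545, 0.838, 0.0]
contact_force: [0.3, -0.5, 0.6]
grip_width: 85.5
finger_force: 0.0
```

Emit:
drive_tool:
  deltas:
    - [[0,0,0],[0,0,0]]
    - [[0,0,0],[0,0,0]]
    - [[0,0,0],[0,0,0]]
    - [[0,0,0],[0,0,0]]
    - [[0,0,0],[0,0,0]]
    - [[0,0,0],[0,0,0]]
    - [[0,0,0],[0,0,0]]
  fingers: 0.6
  squeeze: 25

```text
t: 7.75
tcp_pos: [434.3, 89.9, 13.9]
ee_rot: [0.0, 0.548, 0.837, 0.0]
contact_force: [-1.4, 0.4, 16.0]
grip_width: 62.3
finger_force: 23.4
```

Emit:
drive_tool:
  deltas:
    - [[0,0,0.2],[0,0,0]]
    - [[0,0,0.5],[0,0,0]]
    - [[0,0,0.7],[0,0,0]]
    - [[0.1,-0.4,0.4],[0,0,0]]
    - [[0.16,-0.7,0],[0,0,0]]
    - [[0.16,-0.7,0],[0,0,0]]
    - [[0.16,-0.7,0],[0,0,0]]
    - [[0.16,-0.7,0],[0,0,0]]
    - [[0.16,-0.7,0],[0,0,0]]
    - [[0.16,-0.7,0],[0,0,0]]

```text
t: 8.75
tcp_pos: [486.9, -141.6, 103.8]
ee_rot: [-0.0, 0.548, 0.837, 0.0]
contact_force: [1.0, 0.2, -1.9]
grip_width: 62.0
finger_force: 28.0
```

Emit:
drive_tool:
  deltas:
    - [[0.16,-0.7,0],[0,0,0]]
    - [[0.16,-0.7,0],[0,0,0]]
    - [[0.16,-0.7,0],[0,0,0]]
    - [[0.16,-0.7,0],[0,0,0]]
    - [[0.15,-0.7,0],[0,0,0]]
    - [[0.14,-0.5,0],[0,0,0]]
    - [[0,0,0],[0,0,0]]
    - [[0,0,0],[0,0,0]]

```text
t: 9.55
tcp_pos: [533.1, -340.1, 103.3]
ee_rot: [-0.0, 0.548, 0.837, 0.0]
contact_force: [-0.9, -0.5, -1.3]
grip_width: 61.9
finger_force: 28.0
```

Emit:
drive_tool:
  deltas:
    - [[-0.08,0.35,0],[0,0,0]]
    - [[-0.066,0.35,0],[0,0,0]]
    - [[0,0,-0.5],[0,0,0]]
    - [[0,0,-0.5],[0,0,0]]
    - [[0,0,-0.3],[0,0,0]]
    - [[0,0,-0.08],[0,0,0]]
    - [[0,0,0],[0,0,0]]
    - [[0,0,0],[0,0,0]]

```text
t: 10.35
tcp_pos: [526.6, -305.4, 35.2]
ee_rot: [0.001, 0.547, 0.837, -0.0]
contact_force: [-0.5, -0.3, -1.6]
grip_width: 62.3
finger_force: 28.0
```

Emit:
drive_tool:
  deltas:
    - [[-0.01,0,-0.04],[0,0,0]]
    - [[0,0,-0.02],[0,0,0]]
    - [[0,0,-0.02],[0,0,0]]
    - [[0,0,0],[0,0,0]]

```text
t: 10.75
tcp_pos: [525.7, -305.2, 30.3]
ee_rot: [-0.0, 0.547, 0.837, 0.0]
contact_force: [1.0, -0.6, -1.8]
grip_width: 62.1
finger_force: 28.0
```

Emit:
drive_tool:
  deltas:
    - [[0,0,-0.015],[0,0,0]]
    - [[0,0,0],[0,0,0]]

```text
t: 10.95
tcp_pos: [525.8, -305.2, 30.1]
ee_rot: [0.0, 0.547, 0.837, -0.0]
contact_force: [-2.1, 1.2, 8.9]
grip_width: 61.9
finger_force: 28.3
```

Emit:
drive_tool:
  deltas:
    - [[0,0,0],[0,0,0]]
    - [[0,0,0],[0,0,0]]
    - [[0,0,0],[0,0,0]]
    - [[0,0,0.3],[0,0,0]]
    - [[0,0,0.7],[0,0,0]]
    - [[0,0,0.8],[0,0,0]]
    - [[0,0,0.6],[0,0,0]]
    - [[0.1,0.5,0],[0,0,0]]
    - [[0.16,0.8,0],[0,0,0]]
    - [[0.16,0.8,0],[0,0,0]]
  fingers: 1
  squeeze: 20

```text
t: 11.95
tcp_pos: [546.9, -199.4, 150.9]
ee_rot: [0.001, 0.547, 0.837, 0.0]
contact_force: [1.1, -0.1, -0.7]
grip_width: 85.5
finger_force: 0.0
```

Emit:
drive_tool:
  deltas:
    - [[0.16,0.8,0],[0,0,0]]
    - [[0.16,0.8,0],[0,0,0]]
    - [[0.16,0.8,0],[0,0,0]]
    - [[0.16,0.8,0],[0,0,0]]
    - [[0.16,0.8,0],[0,0,0]]
    - [[0.16,0.8,0],[0,0,0]]
    - [[0.06,0.37,0],[0,0,0]]
    - [[0,0,0],[0,0,0]]
    - [[0,0,0],[0,0,0]]

```text
t: 12.85
tcp_pos: [597.7, 58.4, 150.2]
ee_rot: [0.0, 0.546, 0.838, 0.0]
contact_force: [-0.4, -0.6, -0.8]
grip_width: 85.4
finger_force: 0.0
```

```bash
python3 - <<'E'
from h import *
s=bot.sense(); c=bot.camera('wrist'); print(np.round(s['tcp_pos'],1))
print([(round(d['score'],2),fitcup('large_down',[(c,s,mbox(d['mask']))],(598,58))) for d in bot.cut_out('wrist','large_down')[:2]])
c=bot.camera('top'); c2=bot.camera('scene');ob=[]
for n,c in(('top',c),('scene',c2)):
    for d in bot.cut_out(n,'large_up'):
        r=fitcup('large_up',[(c,None,mbox(d['mask']))],(526,-305),16)
        if abs(r[0][1]+305)<20: print(n,r)
E
```

```text
[597.7  58.4 150.2]
[(0.81, (array([595.71202954,  56.64625758]), array([-0.2, -0.7,  0.2,  0.8])))]
top (array([ 524.60896164, -303.73470244]), array([-0.1,  0.2,  0.1, -0.2]))
scene (array([ 525.14811596, -301.53977142]), array([-0.3, -0.5,  0.3,  0.4]))
```

Emit:
drive_tool:
  deltas:
    - [[-0.014,-0.01,-0.7],[0,0,0]]
    - [[0,0,-0.8],[0,0,0]]
    - [[0,0,-0.7],[0,0,0]]
    - [[0,0,-0.5],[0,0,0]]
    - [[0,0,-0.3],[0,0,0]]
    - [[0,0,-0.08],[0,0,0]]
    - [[0,0,0],[0,0,0]]

```text
t: 13.85
tcp_pos: [597.2, 57.7, -4.2]
ee_rot: [0.0, 0.547, 0.837, 0.0]
contact_force: [0.6, -0.2, 1.7]
grip_width: 85.5
finger_force: 0.0
```

Emit:
drive_tool:
  deltas:
    - [[0,0,0],[0,0,0]]
    - [[0,0,0],[0,0,0]]
    - [[0,0,0],[0,0,0]]
    - [[0,0,0],[0,0,0]]
    - [[0,0,0],[0,0,0]]
    - [[0,0,0],[0,0,0]]
  fingers: 0.7

```text
t: 14.45
tcp_pos: [597.7, 57.8, -2.8]
ee_rot: [0.001, 0.547, 0.837, 0.0]
contact_force: [-2.7, -1.3, 13.7]
grip_width: 61.3
finger_force: 19.5
```

Emit:
drive_tool:
  deltas:
    - [[0,0,0],[0,0,0]]
    - [[0,0,0],[0,0,0]]
    - [[0,0,0],[0,0,-1]]
    - [[0,0,0],[0,0,-1]]
    - [[0,0,0],[0,0,-1]]
    - [[0,0,0],[0,0,-1]]
    - [[0,0,0],[0,0,-1]]
    - [[0,0,0],[0,0,-1]]
    - [[0,0,0],[0,0,-1]]
    - [[0,0,0],[0,0,-1]]
  fingers: 1

```text
t: 15.45
tcp_pos: [597.2, 57.9, -4.2]
ee_rot: [0.0, 0.801, 0.598, 0.0]
contact_force: [0.2, -0.6, -0.4]
grip_width: 85.4
finger_force: 0.0
```

Emit:
drive_tool:
  deltas:
    - [[0,0,0],[0,0,-1]]
    - [[0,0,0],[0,0,-1]]
    - [[0,0,0],[0,0,-1]]
    - [[0,0,0],[0,0,-1]]
    - [[0,0,0],[0,0,-1]]
    - [[0,0,0],[0,0,-1]]
    - [[0,0,0],[0,0,-1]]
    - [[0,0,0],[0,0,-1]]
    - [[0,0,0],[0,0,-1]]
    - [[0,0,0],[0,0,-1]]

```text
t: 16.45
tcp_pos: [597.2, 57.9, -4.2]
ee_rot: [0.0, 0.979, 0.204, 0.0]
contact_force: [0.5, 0.8, 0.2]
grip_width: 85.4
finger_force: 0.0
```

Emit:
drive_tool:
  deltas:
    - [[0,0,0],[0,0,0]]
    - [[0,0,0],[0,0,0]]
    - [[0,0,0],[0,0,0]]
    - [[0,0,0],[0,0,0]]
    - [[0,0,0],[0,0,0]]
    - [[0,0,0],[0,0,0]]
    - [[0,0,0],[0,0,0]]
  fingers: 0.6
  squeeze: 25

```text
t: 17.15
tcp_pos: [597.3, 57.8, -4.0]
ee_rot: [0.0, 0.978, 0.207, 0.0]
contact_force: [-1.3, 0.0, 7.3]
grip_width: 60.4
finger_force: 25.2
```

Emit:
drive_tool:
  deltas:
    - [[0,0,0.2],[0,0,0]]
    - [[0,0,0.6],[0,0,0]]
    - [[0,0,0.8],[0,0,0]]
    - [[0,0,0.8],[0,0,0]]
    - [[0,0,0.28],[0,0,0]]
    - [[-0.075,-0.4,0],[0,0,0]]
    - [[-0.155,-0.78,0],[0,0,0]]
    - [[-0.155,-0.78,0],[0,0,0]]
    - [[-0.155,-0.78,0],[0,0,0]]
    - [[-0.155,-0.78,0],[0,0,0]]

```text
t: 18.15
tcp_pos: [561.7, -119.5, 130.1]
ee_rot: [0.0, 0.978, 0.206, 0.0]
contact_force: [1.1, -0.2, -2.0]
grip_width: 59.8
finger_force: 27.2
```

Emit:
drive_tool:
  deltas:
    - [[-0.155,-0.78,0],[0,0,0]]
    - [[-0.155,-0.78,0],[0,0,0]]
    - [[-0.155,-0.78,0],[0,0,0]]
    - [[-0.155,-0.78,0],[0,0,0]]
    - [[-0.115,-0.62,0],[0,0,0]]
    - [[0,0,0],[0,0,0]]
    - [[0,0,0],[0,0,0]]
    - [[0,0,0],[0,0,0]]

```text
t: 18.95
tcp_pos: [525.5, -304.3, 129.7]
ee_rot: [-0.0, 0.979, 0.206, -0.0]
contact_force: [-1.3, -0.0, -0.8]
grip_width: 60.2
finger_force: 27.2
```

Emit:
drive_tool:
  deltas:
    - [[0.006,-0.018,-0.5],[0,0,0]]
    - [[0,0,-0.5],[0,0,0]]
    - [[0,0,-0.24],[0,0,0]]
    - [[0,0,0],[0,0,0]]
    - [[0,0,0],[0,0,0]]
    - [[0,0,0],[0,0,0]]

```text
t: 19.55
tcp_pos: [526.5, -306.2, 68.7]
ee_rot: [0.001, 0.979, 0.206, 0.001]
contact_force: [-0.4, 0.2, -1.9]
grip_width: 60.0
finger_force: 27.2
```

```bash
python3 - <<'E'
from h import *
s=bot.sense(); c=bot.camera('scene'); f=np.array(c['frame'])[90:190,110:240]; print(np.round(s['tcp_pos'],2))
cv2.imwrite('pics/s3.png',cv2.resize(f,None,fx=5,fy=5,interpolation=cv2.INTER_CUBIC)[:,:,::-1])
E
```

```text
[ 526.46 -306.23   68.69]
```

View pics/s3.png

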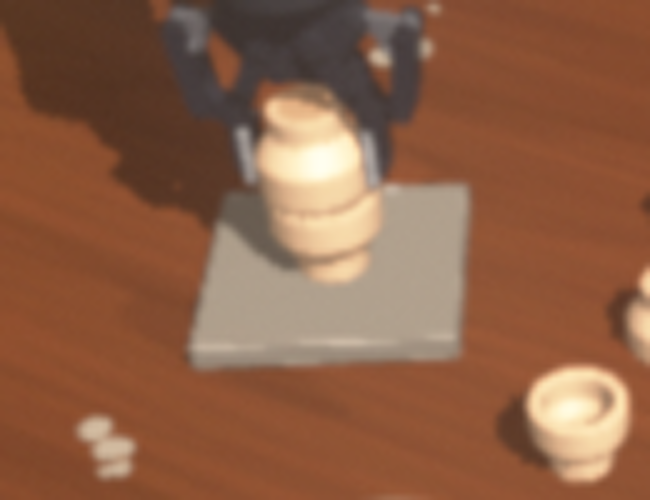

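```bash
cat >> h.py <<'E'
def overlay(n,items,box,k,name,cam='scene'):
    c=bot.camera(cam); x0,y0,x1,y1=box
    f=cv2.resize(np.array(c['frame'])[y0:y1,x0:x1],None,fx=k,fy=k,interpolation=cv2.INTER_CUBIC)[:,:,::-1].copy()
    for t,x,y,z in items:
        p=(w2px(c,cup(t,x,y,z))-[x0,y0]+.5)*k-.5
        for ring in p.reshape(4,-1,2): cv2.polylines(f,[np.round(ring).astype(np.int32)],True,(0,200,0) if 'up' in t else (255,0,0),1)
    cv2.imwrite('pics/'+name,f)
E
python3 - <<'E'
from h import *
overlay(0,[('large_up',525.8,-305.2,16),('large_down',525.8,-305.2,70)],(140,90,220,170),7,'s4.png')
E
```

```text
(no output)
```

View pics/s4.png

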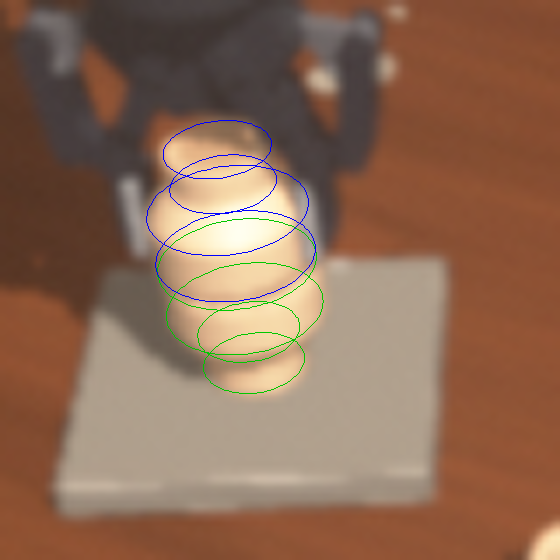

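Emit:
drive_tool:
  deltas:
    - [[0,0,-0.04],[0,0,0]]
    - [[0,0,0],[0,0,0]]
    - [[0,0,0],[0,0,0]]

```text
t: 19.95
tcp_pos: [525.8, -306.0, 65.6]
ee_rot: [-0.0, 0.979, 0.205, -0.0]
contact_force: [-0.0, -0.2, -1.2]
grip_width: 60.1
finger_force: 27.2
```

Emit:
drive_tool:
  deltas:
    - [[0,0,-0.02],[0,0,0]]
    - [[0,0,-0.02],[0,0,0]]
    - [[0,0,0],[0,0,0]]

```text
t: 20.25
tcp_pos: [525.7, -306.0, 63.3]
ee_rot: [-0.0, 0.979, 0.205, -0.0]
contact_force: [-0.5, 0.3, -1.7]
grip_width: 59.9
finger_force: 27.2
```

Nudge y by +0.8 mm and continue down.

Emit:
drive_tool:
  deltas:
    - [[0,0.015,-0.015],[0,0,0]]
    - [[0,0,0],[0,0,0]]

```text
t: 20.45
tcp_pos: [525.7, -305.2, 62.7]
ee_rot: [-0.0, 0.979, 0.205, -0.0]
contact_force: [-0.4, 0.7, -1.3]
grip_width: 60.2
finger_force: 27.2
```

Emit:
drive_tool:
  deltas:
    - [[0,0,-0.012],[0,0,0]]
    - [[0,0,0],[0,0,0]]

```text
t: 20.65
tcp_pos: [525.9, -305.4, 62.2]
ee_rot: [0.0, 0.979, 0.205, 0.0]
contact_force: [-0.3, -1.1, 0.3]
grip_width: 60.3
finger_force: 27.4
```

Emit:
drive_tool:
  deltas:
    - [[0,0,-0.012],[0,0,0]]
    - [[0,0,0],[0,0,0]]

```text
t: 20.85
tcp_pos: [526.0, -305.5, 62.1]
ee_rot: [0.0, 0.979, 0.205, 0.0]
contact_force: [-1.2, 0.5, 7.3]
grip_width: 60.2
finger_force: 28.7
```

Emit:
drive_tool:
  deltas:
    - [[0,0,0],[0,0,0]]
    - [[0,0,0],[0,0,0]]
    - [[0,0,0],[0,0,0]]
    - [[0,0,0],[0,0,0]]
    - [[0,0,0.2],[0,0,0]]
    - [[0,0,0.6],[0,0,0]]
    - [[0,0,0.7],[0,0,0]]
    - [[0,0,0.3],[0,0,0]]
    - [[0.12,0.4,0],[0,0,0]]
    - [[0.2,0.65,0],[0,0,0]]
  fingers: 1
  squeeze: 20

```text
t: 21.85
tcp_pos: [542.1, -253.8, 153.1]
ee_rot: [0.001, 0.979, 0.204, 0.001]
contact_force: [1.1, 0.8, -0.4]
grip_width: 85.4
finger_force: 0.0
```

Emit:
drive_tool:
  deltas:
    - [[0.2,0.65,0],[0,0,0]]
    - [[0.2,0.65,0],[0,0,0]]
    - [[0.2,0.65,0],[0,0,0]]
    - [[0.2,0.65,0],[0,0,0]]
    - [[0.16,0.46,0],[0,0,0]]
    - [[0,0,0],[0,0,0]]
    - [[0,0,0],[0,0,0]]

```text
t: 22.55
tcp_pos: [589.9, -99.7, 152.1]
ee_rot: [0.0, 0.979, 0.206, 0.0]
contact_force: [1.7, -0.4, 0.5]
grip_width: 85.7
finger_force: 0.0
```

```bash
python3 - <<'E'
from h import *
s=bot.sense(); c=bot.camera('wrist'); print(np.round(s['tcp_pos'],1))
print([(round(d['score'],2),fitcup('small_up',[(c,s,mbox(d['mask']))],(589,-100))) for d in bot.cut_out('wrist','small_up')[:2]])
overlay(0,[('large_up',525.8,-305.2,16),('large_down',525.8,-305.2,66)],(140,90,220,170),7,'s5.png')
E
```

```text
[589.9 -99.7 152.1]
[(0.96, (array([ 588.82781028, -100.77548484]), array([-0.2, -0.3,  0.2,  0.4])))]
```

View pics/s5.png

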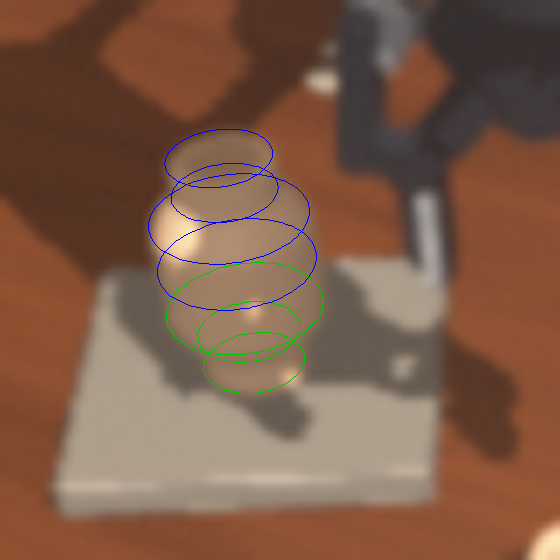

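Emit:
drive_tool:
  deltas:
    - [[-0.012,-0.006,-0.6],[0,0,0]]
    - [[0,0,-0.8],[0,0,0]]
    - [[0,0,-0.7],[0,0,0]]
    - [[0,0,-0.5],[0,0,0]]
    - [[0,0,-0.28],[0,0,0]]
    - [[0,0,0],[0,0,0]]
    - [[0,0,0],[0,0,0]]

```text
t: 23.4
tcp_pos: [589.6, -100.6, 8.4]
ee_rot: [0.0, 0.979, 0.205, 0.0]
contact_force: [0.3, -0.2, -0.5]
grip_width: 85.2
finger_force: 0.0
```

Emit:
drive_tool:
  deltas:
    - [[0,0,0],[0,0,0]]
    - [[0,0,0],[0,0,0]]
    - [[0,0,0],[0,0,0]]
    - [[0,0,0],[0,0,0]]
    - [[0,0,0],[0,0,0]]
    - [[0,0,0],[0,0,0]]
    - [[0,0,0],[0,0,0]]
  fingers: 0.5

```text
t: 24.1
tcp_pos: [589.9, -100.4, 8.8]
ee_rot: [0.0, 0.979, 0.205, 0.001]
contact_force: [-1.7, -0.3, 10.9]
grip_width: 50.0
finger_force: 18.8
```

Emit:
drive_tool:
  deltas:
    - [[0,0,0],[0,0,0]]
    - [[0,0,0],[0,0,0]]
    - [[0,0,0],[0,0,1]]
    - [[0,0,0],[0,0,1]]
    - [[0,0,0],[0,0,1]]
    - [[0,0,0],[0,0,1]]
    - [[0,0,0],[0,0,1]]
    - [[0,0,0],[0,0,1]]
    - [[0,0,0],[0,0,1]]
    - [[0,0,0],[0,0,1]]
  fingers: 0.9

```text
t: 25.1
tcp_pos: [589.2, -100.1, 7.6]
ee_rot: [-0.0, 0.848, 0.529, -0.0]
contact_force: [-0.1, 0.3, 0.1]
grip_width: 76.9
finger_force: 0.0
```

Emit:
drive_tool:
  deltas:
    - [[0,0,0],[0,0,1]]
    - [[0,0,0],[0,0,1]]
    - [[0,0,0],[0,0,1]]
    - [[0,0,0],[0,0,1]]
    - [[0,0,0],[0,0,1]]
    - [[0,0,0],[0,0,1]]
    - [[0,0,0],[0,0,1]]
    - [[0,0,0],[0,0,1]]
    - [[0,0,0],[0,0,1]]
    - [[0,0,0],[0,0,1]]

```text
t: 26.1
tcp_pos: [589.2, -100.1, 7.6]
ee_rot: [-0.0, 0.545, 0.838, -0.0]
contact_force: [0.2, 0.1, -0.6]
grip_width: 76.8
finger_force: 0.0
```

Emit:
drive_tool:
  deltas:
    - [[0,0,0],[0,0,0]]
    - [[0,0,0],[0,0,0]]
    - [[0,0,0],[0,0,0]]
    - [[0,0,0],[0,0,0]]
    - [[0,0,0],[0,0,0]]
    - [[0,0,0],[0,0,0]]
    - [[0,0,0],[0,0,0]]
  fingers: 0.5
  squeeze: 25

```text
t: 26.8
tcp_pos: [589.3, -100.1, 7.9]
ee_rot: [0.0, 0.548, 0.837, 0.0]
contact_force: [-2.1, 0.6, 6.2]
grip_width: 50.0
finger_force: 24.8
```

Emit:
drive_tool:
  deltas:
    - [[0,0,0.2],[0,0,0]]
    - [[0,0,0.6],[0,0,0]]
    - [[0,0,0.8],[0,0,0]]
    - [[0,0,0.8],[0,0,0]]
    - [[0,0,0.6],[0,0,0]]
    - [[0,0,0.2],[0,0,0]]
    - [[-0.12,-0.4,0],[0,0,0]]
    - [[-0.2,-0.65,0],[0,0,0]]
    - [[-0.2,-0.65,0],[0,0,0]]
    - [[-0.2,-0.65,0],[0,0,0]]

```text
t: 27.8
tcp_pos: [552.3, -218.4, 167.1]
ee_rot: [-0.001, 0.547, 0.837, -0.0]
contact_force: [1.6, 0.2, -0.2]
grip_width: 49.7
finger_force: 26.2
```

Emit:
drive_tool:
  deltas:
    - [[-0.2,-0.65,0],[0,0,0]]
    - [[-0.2,-0.6,0],[0,0,0]]
    - [[-0.15,-0.5,0],[0,0,0]]
    - [[0,0,0],[0,0,0]]
    - [[0,0,-0.3],[0,0,0]]
    - [[0,0,-0.3],[0,0,0]]
    - [[0,0,0],[0,0,0]]
    - [[0,0,0],[0,0,0]]
    - [[0,0,0],[0,0,0]]

```text
t: 28.7
tcp_pos: [526.1, -305.0, 138.2]
ee_rot: [0.0, 0.547, 0.837, -0.0]
contact_force: [0.4, 0.4, -1.6]
grip_width: 49.2
finger_force: 26.2
```

Emit:
drive_tool:
  deltas:
    - [[0,-0.006,-0.12],[0,0,0]]
    - [[0,0,-0.08],[0,0,0]]
    - [[0,0,0],[0,0,0]]
    - [[0,0,0],[0,0,0]]

```text
t: 29.1
tcp_pos: [525.6, -305.4, 127.5]
ee_rot: [-0.0, 0.547, 0.837, 0.0]
contact_force: [0.2, -0.7, -1.7]
grip_width: 49.6
finger_force: 26.2
```

Emit:
drive_tool:
  deltas:
    - [[0,0,-0.02],[0,0,0]]
    - [[0,0,-0.02],[0,0,0]]
    - [[0,0,0],[0,0,0]]

```text
t: 29.4
tcp_pos: [525.7, -305.4, 125.5]
ee_rot: [-0.0, 0.547, 0.837, 0.0]
contact_force: [-0.2, 0.1, -0.7]
grip_width: 50.0
finger_force: 26.2
```

Emit:
drive_tool:
  deltas:
    - [[0.005,0,-0.016],[0,0,0]]
    - [[0,0,0],[0,0,0]]

```text
t: 29.6
tcp_pos: [526.0, -305.4, 124.7]
ee_rot: [-0.0, 0.547, 0.837, 0.0]
contact_force: [0.6, 0.5, -0.2]
grip_width: 49.5
finger_force: 26.2
```

Emit:
drive_tool:
  deltas:
    - [[0,0,-0.012],[0,0,0]]
    - [[0,0,0],[0,0,0]]

```text
t: 29.8
tcp_pos: [526.0, -305.4, 124.1]
ee_rot: [-0.0, 0.547, 0.837, 0.0]
contact_force: [0.3, -0.3, -0.1]
grip_width: 49.5
finger_force: 26.2
```

Emit:
drive_tool:
  deltas:
    - [[0,0,-0.01],[0,0,0]]
    - [[0,0,0],[0,0,0]]

```text
t: 30.0
tcp_pos: [526.1, -305.5, 124.0]
ee_rot: [0.0, 0.547, 0.837, -0.0]
contact_force: [-0.6, 0.5, 3.5]
grip_width: 49.4
finger_force: 26.4
```

Emit:
drive_tool:
  deltas:
    - [[0,0,-0.008],[0,0,0]]
    - [[0,0,0],[0,0,0]]

```text
t: 30.2
tcp_pos: [526.2, -305.6, 123.9]
ee_rot: [0.0, 0.547, 0.837, -0.0]
contact_force: [-1.1, 0.6, 9.1]
grip_width: 49.4
finger_force: 26.5
```

Emit:
drive_tool:
  deltas:
    - [[0,0,0],[0,0,0]]
    - [[0,0,0],[0,0,0]]
    - [[0,0,0],[0,0,0]]
    - [[0,0,0],[0,0,0]]
    - [[0,0,0.2],[0,0,0]]
    - [[0,0,0.5],[0,0,0]]
    - [[0,0,0.5],[0,0,0]]
    - [[0,0,0],[0,0,0]]
    - [[-0.08,0.4,0],[0,0,0]]
    - [[-0.15,0.7,0],[0,0,0]]
  fingers: 0.9
  squeeze: 20

```text
t: 31.2
tcp_pos: [514.7, -251.3, 183.4]
ee_rot: [0.001, 0.548, 0.837, -0.0]
contact_force: [0.4, 0.7, -0.3]
grip_width: 77.0
finger_force: 0.0
```

Emit:
drive_tool:
  deltas:
    - [[-0.15,0.7,0],[0,0,0]]
    - [[-0.15,0.7,-0.2],[0,0,0]]
    - [[-0.15,0.7,-0.3],[0,0,0]]
    - [[-0.12,0.54,-0.2],[0,0,0]]
    - [[-0.06,0.3,0],[0,0,0]]
    - [[0,0,0],[0,0,0]]
    - [[0,0,0],[0,0,0]]

```text
t: 31.9
tcp_pos: [483.8, -104.0, 148.9]
ee_rot: [0.001, 0.547, 0.837, 0.0]
contact_force: [1.4, 0.1, 0.5]
grip_width: 76.8
finger_force: 0.0
```

```bash
python3 - <<'E'
from h import *
s=bot.sense(); c=bot.camera('wrist'); print(np.round(s['tcp_pos'],1))
print([(round(d['score'],2),fitcup('small_down',[(c,s,mbox(d['mask']))],(483,-104))) for d in bot.cut_out('wrist','small_down')[:3]])
overlay(0,[('large_down',525.9,-305.3,66),('small_up',525.9,-305.3,116)],(130,60,210,140),7,'s6.png')
E
```

```text
[ 483.8 -104.   148.9]
[(0.95, (array([ 379.7254885, -137.6969517]), array([-0.5, -0.5,  0.6,  0.6]))), (0.93, (array([ 479.45150721, -104.94621888]), array([-0.7, -0.3,  0.7,  0.3])))]
```

View pics/s6.png

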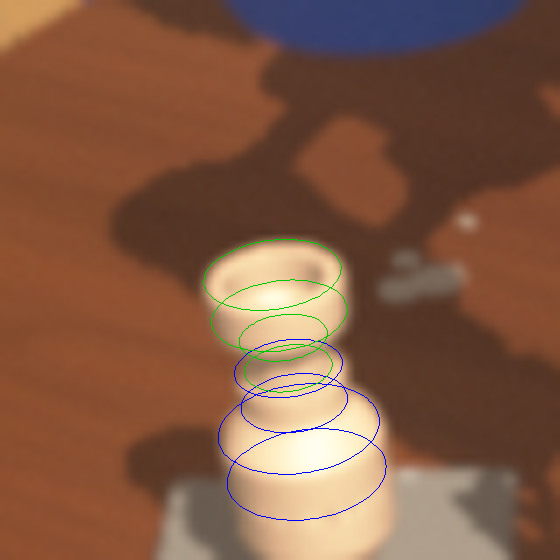

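```bash
python3 - <<'E'
from h import *
overlay(0,[('large_up',525.8,-305.2,16),('large_down',525.8,-305.2,66),('small_up',525.8,-305.2,116)],(140,85,200,155),8,'s7.png')
E
```

```text
(no output)
```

View pics/s7.png

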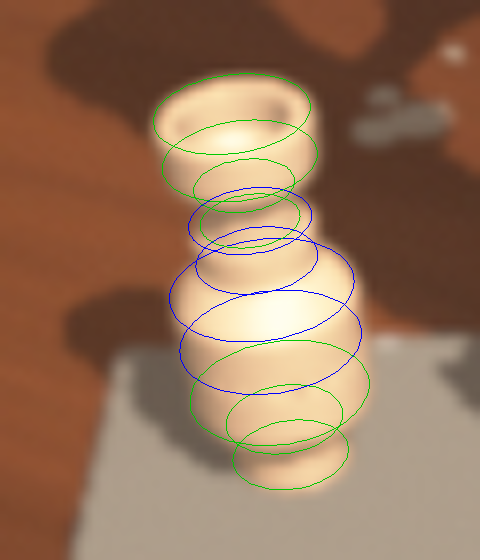

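Emit:
drive_tool:
  deltas:
    - [[-0.036,-0.006,-0.6],[0,0,0]]
    - [[0,0,-0.8],[0,0,0]]
    - [[0,0,-0.7],[0,0,0]]
    - [[0,0,-0.5],[0,0,0]]
    - [[0,0,-0.3],[0,0,0]]
    - [[0,0,-0.12],[0,0,0]]
    - [[0,0,0],[0,0,0]]
    - [[0,0,0],[0,0,0]]

```text
t: 32.9
tcp_pos: [481.6, -104.1, -2.1]
ee_rot: [0.0, 0.547, 0.837, 0.0]
contact_force: [-0.6, 0.7, 0.5]
grip_width: 76.8
finger_force: 0.0
```

Emit:
drive_tool:
  deltas:
    - [[0,0,0],[0,0,0]]
    - [[0,0,0],[0,0,0]]
    - [[0,0,0],[0,0,0]]
    - [[0,0,0],[0,0,0]]
    - [[0,0,0],[0,0,0]]
    - [[0,0,0],[0,0,0]]
    - [[0,0,0],[0,0,0]]
  fingers: 0.5

```text
t: 33.6
tcp_pos: [481.6, -103.9, -1.7]
ee_rot: [0.001, 0.547, 0.837, 0.0]
contact_force: [-1.7, -1.5, 14.3]
grip_width: 49.3
finger_force: 19.3
```

Emit:
drive_tool:
  deltas:
    - [[0,0,0],[0,0,0]]
    - [[0,0,0],[0,0,0]]
    - [[0,0,0],[0,0,-1]]
    - [[0,0,0],[0,0,-1]]
    - [[0,0,0],[0,0,-1]]
    - [[0,0,0],[0,0,-1]]
    - [[0,0,0],[0,0,-1]]
    - [[0,0,0],[0,0,-1]]
    - [[0,0,0],[0,0,-1]]
    - [[0,0,0],[0,0,-1]]
  fingers: 0.9

```text
t: 34.6
tcp_pos: [481.2, -103.7, -2.6]
ee_rot: [0.0, 0.801, 0.598, 0.0]
contact_force: [0.2, 0.1, 0.1]
grip_width: 77.0
finger_force: 0.0
```

Emit:
drive_tool:
  deltas:
    - [[0,0,0],[0,0,-1]]
    - [[0,0,0],[0,0,-1]]
    - [[0,0,0],[0,0,-1]]
    - [[0,0,0],[0,0,-1]]
    - [[0,0,0],[0,0,-1]]
    - [[0,0,0],[0,0,-1]]
    - [[0,0,0],[0,0,-1]]
    - [[0,0,0],[0,0,-1]]
    - [[0,0,0],[0,0,-1]]
    - [[0,0,0],[0,0,-1]]

```text
t: 35.6
tcp_pos: [481.2, -103.7, -2.6]
ee_rot: [0.0, 0.979, 0.204, 0.0]
contact_force: [0.5, -0.3, -0.1]
grip_width: 76.9
finger_force: 0.0
```

Emit:
drive_tool:
  deltas:
    - [[0,0,0],[0,0,0]]
    - [[0,0,0],[0,0,0]]
    - [[0,0,0],[0,0,0]]
    - [[0,0,0],[0,0,0]]
    - [[0,0,0],[0,0,0]]
    - [[0,0,0],[0,0,0]]
    - [[0,0,0],[0,0,0]]
  fingers: 0.5
  squeeze: 25

```text
t: 36.3
tcp_pos: [481.3, -103.7, -2.4]
ee_rot: [0.0, 0.978, 0.207, 0.0]
contact_force: [-1.4, 0.7, 7.6]
grip_width: 48.7
finger_force: 24.7
```

Emit:
drive_tool:
  deltas:
    - [[0,0,0.2],[0,0,0]]
    - [[0,0,0.6],[0,0,0]]
    - [[0,0,0.8],[0,0,0]]
    - [[0,0,0.8],[0,0,0]]
    - [[0,0,0.8],[0,0,0]]
    - [[0,0,0.5],[0,0,0]]
    - [[0,0,0.2],[0,0,0]]
    - [[0.08,-0.4,0],[0,0,0]]
    - [[0.14,-0.65,0],[0,0,0]]
    - [[0.14,-0.65,0],[0,0,0]]

```text
t: 37.3
tcp_pos: [498.8, -189.2, 192.0]
ee_rot: [-0.0, 0.978, 0.206, -0.0]
contact_force: [1.6, -0.2, -1.3]
grip_width: 48.8
finger_force: 25.8
```

Emit:
drive_tool:
  deltas:
    - [[0.14,-0.65,0],[0,0,0]]
    - [[0.14,-0.65,0],[0,0,0]]
    - [[0.14,-0.6,0],[0,0,0]]
    - [[0.116,-0.436,0],[0,0,0]]
    - [[0,0,0],[0,0,0]]
    - [[0,0,-0.2],[0,0,0]]
    - [[0,0,-0.2],[0,0,0]]
    - [[0,0,0],[0,0,0]]
    - [[0,0,0],[0,0,0]]
    - [[0,0,0],[0,0,0]]

```text
t: 38.3
tcp_pos: [526.1, -305.1, 172.5]
ee_rot: [0.0, 0.979, 0.206, 0.0]
contact_force: [0.2, -0.1, -1.0]
grip_width: 48.5
finger_force: 25.8
```

Aim (526.1, -305.5).

Emit:
drive_tool:
  deltas:
    - [[0,-0.006,-0.15],[0,0,0]]
    - [[0,0,-0.1],[0,0,0]]
    - [[0,0,0],[0,0,0]]
    - [[0,0,0],[0,0,0]]

```text
t: 38.7
tcp_pos: [525.9, -305.8, 159.6]
ee_rot: [-0.0, 0.979, 0.205, -0.0]
contact_force: [-1.0, 0.7, -1.3]
grip_width: 48.6
finger_force: 25.8
```

Emit:
drive_tool:
  deltas:
    - [[0,0,-0.02],[0,0,0]]
    - [[0,0,-0.02],[0,0,0]]
    - [[0,0,0],[0,0,0]]

```text
t: 39.0
tcp_pos: [525.9, -305.8, 157.7]
ee_rot: [-0.0, 0.979, 0.205, -0.0]
contact_force: [0.4, -0.4, -1.2]
grip_width: 48.8
finger_force: 25.8
```

Emit:
drive_tool:
  deltas:
    - [[0,0.005,-0.016],[0,0,0]]
    - [[0,0,0],[0,0,0]]

```text
t: 39.2
tcp_pos: [525.9, -305.5, 156.9]
ee_rot: [-0.0, 0.979, 0.205, -0.0]
contact_force: [-0.1, -0.2, -0.7]
grip_width: 48.5
finger_force: 25.8
```

Emit:
drive_tool:
  deltas:
    - [[0,0,-0.01],[0,0,0]]
    - [[0,0,0],[0,0,0]]

```text
t: 39.4
tcp_pos: [525.9, -305.5, 156.4]
ee_rot: [-0.0, 0.979, 0.205, -0.0]
contact_force: [-0.6, -0.4, -0.9]
grip_width: 48.8
finger_force: 25.8
```

Emit:
drive_tool:
  deltas:
    - [[0,0,-0.01],[0,0,0]]
    - [[0,0,0],[0,0,0]]

```text
t: 39.6
tcp_pos: [525.9, -305.6, 155.9]
ee_rot: [-0.0, 0.979, 0.205, -0.0]
contact_force: [-0.6, -0.2, -0.5]
grip_width: 48.7
finger_force: 25.8
```

Emit:
drive_tool:
  deltas:
    - [[0,0,-0.01],[0,0,0]]
    - [[0,0,0],[0,0,0]]

```text
t: 39.8
tcp_pos: [526.1, -305.7, 155.7]
ee_rot: [0.0, 0.979, 0.205, 0.0]
contact_force: [-0.5, -0.5, 3.4]
grip_width: 48.6
finger_force: 26.4
```

Emit:
drive_tool:
  deltas:
    - [[0,0,-0.008],[0,0,0]]
    - [[0,0,0],[0,0,0]]

```text
t: 40.0
tcp_pos: [526.3, -305.8, 155.6]
ee_rot: [0.0, 0.979, 0.205, 0.0]
contact_force: [-0.3, 0.5, 7.2]
grip_width: 48.9
finger_force: 27.1
```

Contact; release, rise, back away.

Emit:
drive_tool:
  deltas:
    - [[0,0,0],[0,0,0]]
    - [[0,0,0],[0,0,0]]
    - [[0,0,0],[0,0,0]]
    - [[0,0,0],[0,0,0]]
    - [[0,0,0.2],[0,0,0]]
    - [[0,0,0.5],[0,0,0]]
    - [[0,0,0.7],[0,0,0]]
    - [[0,0,0.7],[0,0,0]]
    - [[0,0.5,0.2],[0,0,0]]
    - [[0,0.7,0],[0,0,0]]
  fingers: 1

```text
t: 41.0
tcp_pos: [526.8, -246.5, 272.9]
ee_rot: [0.002, 0.979, 0.204, 0.002]
contact_force: [0.7, 0.9, 0.1]
grip_width: 85.2
finger_force: 0.0
```

Emit:
drive_tool:
  deltas:
    - [[0,0.8,0],[0,0,0]]
    - [[0,0.8,0],[0,0,0]]
    - [[0,0.8,0],[0,0,0]]
    - [[0,0.6,0],[0,0,0]]
    - [[0,0,0],[0,0,0]]
    - [[0,0,0],[0,0,0]]

```text
t: 41.6
tcp_pos: [526.1, -95.2, 270.8]
ee_rot: [0.0, 0.979, 0.206, 0.0]
contact_force: [0.3, 0.3, 0.4]
grip_width: 85.5
finger_force: 0.0
```

```bash
python3 - <<'E'
from h import *
overlay(0,[('large_up',525.8,-305.2,16),('large_down',525.8,-305.2,66),('small_up',525.8,-305.2,116),('small_down',525.8,-305.2,158)],(125,60,205,150),6,'s8.png')
overlay(0,[('large_up',525.8,-305.2,16),('small_down',525.8,-305.2,158)],(300,150,440,260),4,'t8.png','top')
a,b=cv2.imread('pics/s8.png'),cv2.imread('pics/t8.png'); 
cv2.imwrite('pics/f.png',cv2.resize(np.hstack([a[:440],b]),None,fx=.75,fy=.75))
E
```

```text
(no output)
```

View pics/f.png

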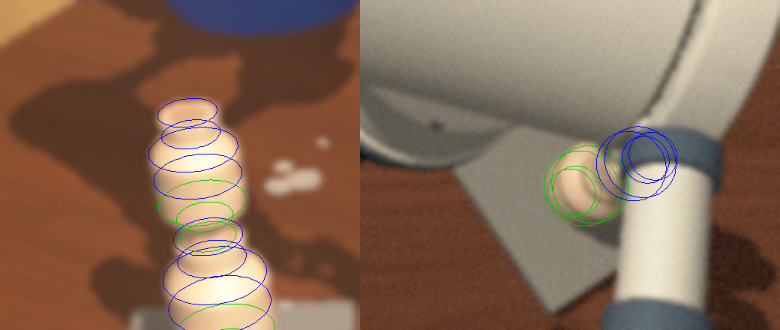

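The scene view shows all four cups in a straight column that matches the model outlines. In the top view the arm hides the upper cups. The gripper is clear of the stack, so I'm handing the job in.

```bash
python3 -c "
from bench import bot
print(bot.close_job())"
```

```text
the job is handed in; nothing more can be done
None
```

I stacked the four cups in one straight column on the middle of the kiln shelf, in the order asked, and handed the job in at about 42 s; the last scene picture shows it upright, and the verdict was not reported back.

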